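# Sweep the roll ends into the crumb pan

## Robot

A 6-joint arm with a two-finger parallel gripper is mounted at the origin on the work surface. World frame = base frame: x ahead of the robot, y to its left, z up, the work surface at z = 0. Lengths are in m, angles in rad, forces in N, time in s.
With the tool pointing down it reaches from about 0.35 to 0.85 m from the base axis. Payload 8.1 kg.
Tool frame: the origin (TCP) lies on the mounting face of the last link; the fingertips stand 173 mm ahead of it and the grasp point (between the pads) lies 155 mm ahead of it (r.grip_depth is the distance from the TCP to the grasp point, in m); z points along the fingers, y is the line along which they close (so a half turn about z gives the same grasp; the last joint's range is limited). The gripper opens to 85 mm and grips with 20 to 120 N. Pads are 22 mm wide; open, the fingers measure 114 mm over their backs; the gripper's body (76 mm by 85 mm) begins 54 mm behind the grasp point. The pads swing forward as they close: fully open they stand 13 mm farther back than shut.
Start: joints at [1.206, 0.13, 1.488, -0, 1.523, -0.085], TCP at [0.166, 0.577, 0.405] pointing down, gripper open.
Joint ranges: [-2.96, 2.96], [-0.89, 2.26], [0.02, 2.5], [-1.34, 4.48], [0, 2.73], [-2.66, 2.66]. Speed limits (rad/s): [2.39, 2.39, 2.79, 3.14, 3.14, 3.14].

## Interface

Orientations are given as a rotation vector (axis times angle).
In Python, from rig import r, read_camera gives the robot as it stands.
- The arm moves only by the tool servo_tool, never from a script. Its argument "increments" is a list of rows, each an object of numbers: "tx", "ty", "tz": the shift along the world's x, y, z in m; "wx", "wy", "wz": the turn, a rotation vector about the world's x, y, z in degrees. In form: [{"tx": .., "ty": .., "tz": .., "wx": .., "wy": .., "wz": ..}, ...]. A call has 1 to 20 rows; each row is the pose to reach, as a shift and turn from the pose commanded when the call began; what a row does not reach only later rows make up. A row lasts 1/10 s, in which the tool goes at most 50 mm and 8.59 degrees, less where a joint would pass 70% of its speed; a pose out of reach is approached as far as the arm can. A call with a gripper value outside its range is refused whole. "claw" is the finger opening in m, from 0 to 0.0854, set as the call begins (left out, the last holds). The fingers move at their own pace and stop on an object; "newtons" is the grip in N (left out, the last holds). Time passes only in rows, so rows that repeat a pose let the fingers close. It gives the time, the measured TCP pose, the force, the opening and the grip force at its end, in the units of the state.
- r.state(): the state, without advancing time (a new reading comes with each control period).
- read_camera(name): name is "scene" or "top" or "wrist"; returns a dict with "pixels" (480x640x3 uint8, red, green, blue), "depth" (480x640 float32, m along the optical axis (not along the pixel's ray), 0 where there is no reading), "camera_matrix" (3x3 intrinsics, pixels), "extrinsics" (4x4, takes a point from camera to world coordinates). Camera axes: x right, y down, z forward; pixel columns grow to the right and rows downward; lengths in m; the calibration is good to about 2 mm. A picture is of the moment at which its call begins.
- r.close_job(): hands the job in; it is judged then, once.
The state is a dict: "time": time; "qpos": joint angles; "dq": joint speeds; "joint_torque": joint torques, N m; "ee_pos": TCP position; "tool_rot": TCP orientation; "wrist_force": force on the tool from outside, world axes, zero at the start; "moment": the same for the moment, N m; "width": finger opening in m; "grasp_force": force on a finger pad.
Only numpy, scipy, OpenCV 4.12 (cv2) and the standard library are available. Lean on these libraries where they do the work, as an engineer would, in place of code of your own. Each camera call takes 0.05 s, during which the arm holds its last target. There are 200 camera calls.

## Task

Clear the bench: gently sweep the three cut-off roll ends along the table through the open side of the crumb pan, until each lies wholly inside it. Only push them with the fingertips - never pinch, lift, crush or flick them - and leave the round bun, the ring cutter, the whole roll and the jar where they stand.

Things in the scene. Friction and masses are not known exactly. Their poses are not given: they have to be found in the camera images.
- crumb_pan: Bare metal pan fixed to the table: walls 30 mm high, 4 mm thick on three sides of a 250 (own x) x 160 mm (own y) footprint. Origin: footprint centre, on the table. Open at own y = +80 mm, facing roughly to the robot's left (+y). Inner faces: back y = -76, sides x = +-121 mm. Floor sheet under 1 mm, no step.
- end1: One of three alike crisp roll ends (cut-off heels of finger rolls, brown crust, about 22 g, sliding, not rolling): D-shaped in plan, 42 x 44 mm, 24.5 mm high. Origin: centre of the flat underside, on the table; z up; round end (radius 22 mm about the origin) to own +x, flat pale cut face 20 mm to own -x. The cutter and the ends share four places at random.
- end2: Second of three alike crisp roll ends (cut-off heels of finger rolls, brown crust, about 22 g, sliding, not rolling): D-shaped in plan, 42 x 44 mm, 24.5 mm high. Origin: centre of the flat underside, on the table; z up; round end (radius 22 mm about the origin) to own +x, flat pale cut face 20 mm to own -x. The cutter and the ends share four places at random.
- end3: Third of three alike crisp roll ends (cut-off heels of finger rolls, brown crust, about 22 g, sliding, not rolling): D-shaped in plan, 42 x 44 mm, 24.5 mm high. Origin: centre of the flat underside, on the table; z up; round end (radius 22 mm about the origin) to own +x, flat pale cut face 20 mm to own -x. The cutter and the ends share four places at random.
- cutter: Steel ring cutter, an upright open ring 60 mm in diameter, 40 mm high, 90 g, loose, among the roll ends; leave it. Origin: centre of its underside.
- bun: Whole round bun, a brown dome 58 mm in diameter, 37 mm high, 50 g, loose, among the roll ends; leave it. Origin: centre of its underside.
- whole_roll: Whole finger roll, 130 mm long (own x), 42 mm wide, 34 mm high, loose, lying towards the robot on its left; leave it. Origin: centre of its underside.
- jar: Closed amber glass jar with a white lid, 56 mm in diameter, 60 mm high, loose, far left of the bun; leave it. Origin: centre of its underside.

How it is judged:
By the outcome, as a careful person would: the job done as asked, in the order asked, and still so for the second after the job is handed in, with the robot touching nothing.
It also fails if it takes over 72 s, if anything falls off the work surface, if the arm or the gripper's body presses on something with over 40 N, if the wrist force passes 120 N, or if a joint passes its speed limit or range.

## Working session

There is one attempt and no reset: what is moved stays moved. The work goes in short steps, Python scripts to look and compute and a tool call to move; the robot and the scene stay as the last step left them, time stands still between calls to the robot, and variables do not carry over. Pictures are saved under pics/ and viewed, at most 10 in all, crops included, and the job is handed in when it is done.

Besides the shell and the picture viewer there is one more tool, called after "Call:" by a JSON object that holds its "method" and its "body", one argument or row to a line. servo_tool: Moves the arm, as the interface text tells. Its arguments: {"type":"object","properties":{"increments":{"type":"array","items":{"type":"object","properties":{"tx":{"type":"number"},"ty":{"type":"number"},"tz":{"type":"number"},"wx":{"type":"number"},"wy":{"type":"number"},"wz":{"type":"number"}}}},"claw":{"type":"number"},"newtons":{"type":"number"}},"required":["increments"]}

```bash
mkdir -p pics
python3 - <<'E'
from rig import r, read_camera
import cv2
s=r.state(); print(s['time'],s['ee_pos'],s['tool_rot'],s['width'])
for n in ['top','scene']:
    c=read_camera(n); cv2.imwrite(f'pics/{n}0.png',c['pixels'][:,:,::-1]); print(n,c['camera_matrix'],c['extrinsics'])
E
```

```text
0.0 [0.16560615 0.57645493 0.40363515] [-4.37993874e-01 -3.11050467e+00  2.82967035e-03] 0.08527583793842582
top [[447.8171016    0.         325.37523637]
 [  0.         447.8171016  234.70330517]
 [  0.           0.           1.        ]] [[-4.87193650e-04 -9.72975399e-01  2.30908283e-01  3.05033499e-01]
 [-9.99988448e-01 -6.30166720e-04 -4.76520254e-03  4.56976875e-02]
 [ 4.78193555e-03 -2.30907938e-01 -9.72963852e-01  9.63631564e-01]
 [ 0.00000000e+00  0.00000000e+00  0.00000000e+00  1.00000000e+00]]
scene [[526.80751405   0.         316.18274962]
 [  0.         526.80751405 244.47996005]
 [  0.           0.           1.        ]] [[ 0.85896381  0.32415204 -0.39636679  0.93876365]
 [ 0.51190747 -0.5610068   0.65055524 -0.66374782]
 [-0.01148566 -0.76170653 -0.64782038  0.7510118 ]
 [ 0.          0.          0.          1.        ]]
```

View pics/top0.png

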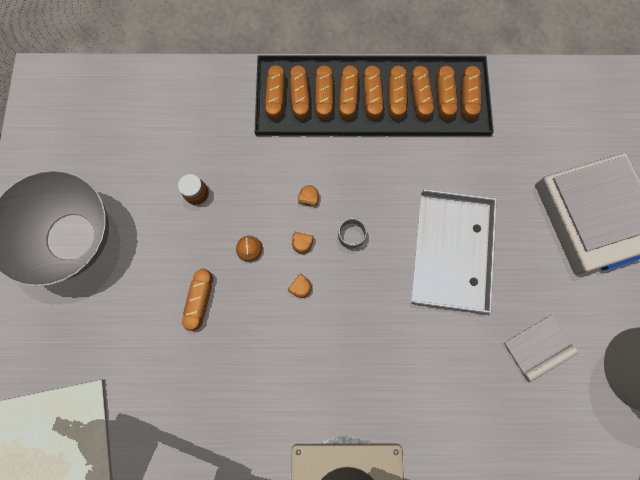

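View pics/scene0.png

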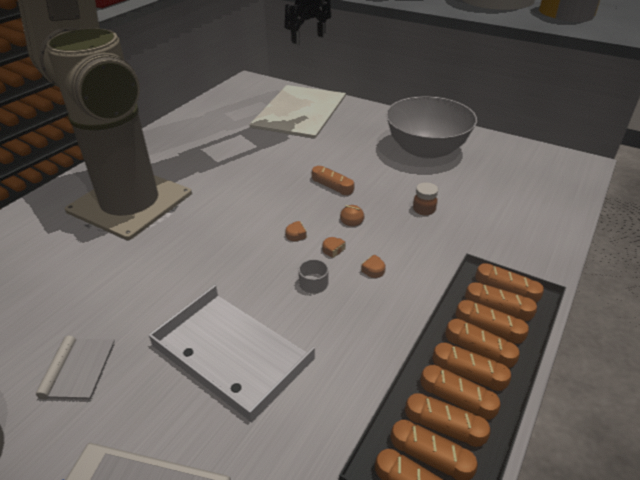

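The top view shows the ends at about (309,196), (302,242) and (300,286), the cutter at (352,234), the bun at (249,248), and the pan spanning (413–496, 190–312), open to the left. Next I'll turn these into world positions.

```bash
cat > h.py <<'E'
import numpy as np, cv2
from rig import r, read_camera
def ray(c,uv,z):
    K,E=c['camera_matrix'],c['extrinsics']
    uv=np.atleast_2d(np.asarray(uv,float))
    d=np.c_[uv,np.ones(len(uv))]@np.linalg.inv(K).T@E[:3,:3].T
    o=E[:3,3]; return (o+d*((z-o[2])/d[:,2])[:,None])[:,:2]
def browns(c):
    h=cv2.cvtColor(c['pixels'],cv2.COLOR_RGB2HSV)
    m=cv2.inRange(h,(3,110,60),(25,255,255))
    cs,_=cv2.findContours(m,cv2.RETR_EXTERNAL,cv2.CHAIN_APPROX_NONE)
    return [k for k in cs if cv2.contourArea(k)>60]
E
python3 - <<'E'
from h import *
c=read_camera('top'); np.set_printoptions(precision=3,suppress=True)
for k in browns(c):
    x,y,w,h=cv2.boundingRect(k)
    if y<140: continue
    p=ray(c,k[:,0],.012); M=cv2.moments(k)
    print((x,y,w,h),cv2.contourArea(k),'cen',ray(c,[M['m10']/M['m00'],M['m01']/M['m00']],.012)[0],p.min(0),p.max(0))
    if cv2.contourArea(k)<500:
        a=cv2.approxPolyDP(k,2.5,True)[:,0]; print(' poly',ray(c,a,.015).round(3).tolist())
print('pan z0.03',ray(c,[(423,191),(495,198),(490,312),(413,305)],.03))
print('cutter',ray(c,[(352,221),(352,250),(338,234),(368,234)],.04), ray(c,[(352,234)],.03))
cv2.imwrite('pics/crop.png',cv2.resize(c['pixels'][160:340,170:510,::-1],None,fx=2.35,fy=2.35,interpolation=cv2.INTER_CUBIC))
E
```

```text
(288, 274, 23, 24) 331.0 cen [0.418 0.095] [0.396 0.074] [0.444 0.12 ]
 poly [[0.444, 0.097], [0.412, 0.12], [0.395, 0.09], [0.406, 0.076], [0.425, 0.074]]
(182, 269, 31, 62) 1120.5 cen [0.39  0.312] [0.327 0.283] [0.455 0.341]
(236, 236, 26, 25) 479.0 cen [0.501 0.208] [0.475 0.18 ] [0.528 0.235]
 poly [[0.527, 0.214], [0.516, 0.23], [0.496, 0.234], [0.476, 0.22], [0.474, 0.199], [0.487, 0.182], [0.507, 0.18], [0.523, 0.192]]
(292, 232, 21, 21) 315.0 cen [0.514 0.093] [0.492 0.07 ] [0.537 0.114]
 poly [[0.536, 0.107], [0.518, 0.113], [0.498, 0.109], [0.494, 0.081], [0.527, 0.07]]
(298, 186, 21, 20) 274.0 cen [0.622 0.078] [0.599 0.057] [0.643 0.102]
 poly [[0.637, 0.093], [0.612, 0.102], [0.598, 0.082], [0.605, 0.075], [0.598, 0.062], [0.635, 0.062], [0.642, 0.071]]
(183, 181, 23, 21) 82.0 cen [0.622 0.326] [0.608 0.31 ] [0.655 0.358]
 poly [[0.654, 0.317], [0.621, 0.322], [0.614, 0.332], [0.618, 0.357], [0.607, 0.341], [0.611, 0.321], [0.628, 0.309]]
pan z0.03 [[ 0.625 -0.173]
 [ 0.609 -0.33 ]
 [ 0.363 -0.298]
 [ 0.377 -0.14 ]]
cutter [[ 0.554 -0.016]
 [ 0.491 -0.015]
 [ 0.526  0.014]
 [ 0.526 -0.049]] [[ 0.528 -0.016]]
```

View pics/crop.png

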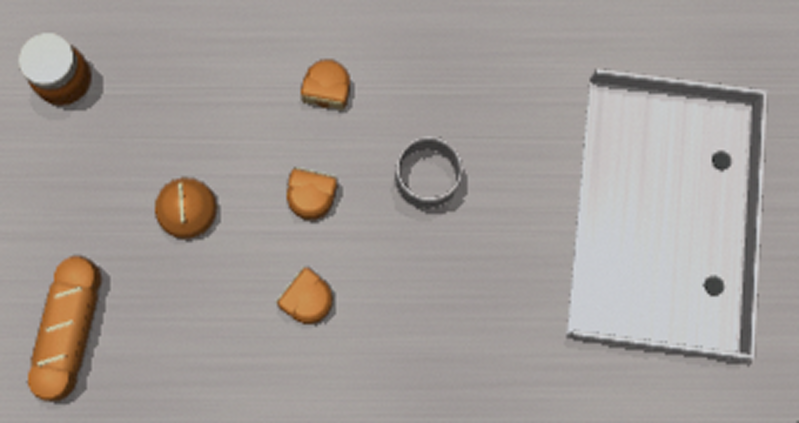

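Positions: end A is at (0.622,0.080), B at (0.514,0.093) and C at (0.416,0.093). The cutter is at (0.528,−0.016), the pan centre at about (0.494,−0.235), and its yaw is about −6.5°. I'll push C first, with the fingers slightly open as a cradle.

Call:
{"method": "servo_tool", "body": {
  "claw": 0.02,
  "increments": [
    {"tx":0.252,"ty":-0.43,"tz":-0.1,"wz":-104},
    {"tx":0.252,"ty":-0.43,"tz":-0.1,"wz":-104},
    {"tx":0.252,"ty":-0.43,"tz":-0.1,"wz":-104},
    {"tx":0.252,"ty":-0.43,"tz":-0.1,"wz":-104},
    {"tx":0.252,"ty":-0.43,"tz":-0.1,"wz":-104},
    {"tx":0.252,"ty":-0.43,"tz":-0.1,"wz":-104},
    {"tx":0.252,"ty":-0.43,"tz":-0.1,"wz":-104},
    {"tx":0.252,"ty":-0.43,"tz":-0.1,"wz":-104},
    {"tx":0.252,"ty":-0.43,"tz":-0.1,"wz":-104},
    {"tx":0.252,"ty":-0.43,"tz":-0.1,"wz":-104},
    {"tx":0.252,"ty":-0.43,"tz":-0.1,"wz":-104},
    {"tx":0.252,"ty":-0.43,"tz":-0.1,"wz":-104},
    {"tx":0.252,"ty":-0.43,"tz":-0.1,"wz":-104},
    {"tx":0.252,"ty":-0.43,"tz":-0.1,"wz":-104},
    {"tx":0.252,"ty":-0.43,"tz":-0.1,"wz":-104},
    {"tx":0.252,"ty":-0.43,"tz":-0.1,"wz":-104}
  ]
}}

```text
validation failed for argument at $.in...
```

Run:
```python
from h import *
from scipy.spatial.transform import Rotation as R
s=r.state(); M=R.from_rotvec(s['tool_rot']).as_matrix(); print(s['time'],s['ee_pos'],M.round(3),s['qpos'],s['width'])
c=read_camera('wrist'); cv2.imwrite('pics/w1.png',c['pixels'][:,:,::-1])
for k in browns(c):
    m=cv2.moments(k); print(cv2.contourArea(k),ray(c,[m['m10']/m['m00'],m['m01']/m['m00']],.012))
```

```text
0.15 [0.16559692 0.57650633 0.40386745] [[-0.961  0.276 -0.001]
 [ 0.276  0.961 -0.001]
 [ 0.    -0.001 -1.   ]] [ 1.20561145e+00  1.31001888e-01  1.48904606e+00  3.13590566e-05
  1.52302001e+00 -8.54098799e-02] 0.08524781444699488
```

View pics/w1.png

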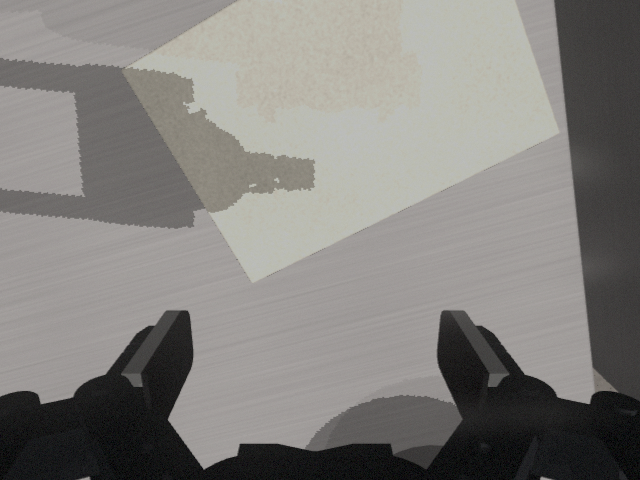

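The wrist view shows only the bare bench, because the arm hasn't moved: the call was refused. I'll try again with all six fields.

Call:
{"method": "servo_tool", "body": {
  "claw": 0.02,
  "increments": [
    {"tx":0.252,"ty":-0.43,"tz":-0.1,"wx":0,"wy":0,"wz":-104},
    {"tx":0.252,"ty":-0.43,"tz":-0.1,"wx":0,"wy":0,"wz":-104},
    {"tx":0.252,"ty":-0.43,"tz":-0.1,"wx":0,"wy":0,"wz":-104},
    {"tx":0.252,"ty":-0.43,"tz":-0.1,"wx":0,"wy":0,"wz":-104},
    {"tx":0.252,"ty":-0.43,"tz":-0.1,"wx":0,"wy":0,"wz":-104},
    {"tx":0.252,"ty":-0.43,"tz":-0.1,"wx":0,"wy":0,"wz":-104},
    {"tx":0.252,"ty":-0.43,"tz":-0.1,"wx":0,"wy":0,"wz":-104},
    {"tx":0.252,"ty":-0.43,"tz":-0.1,"wx":0,"wy":0,"wz":-104},
    {"tx":0.252,"ty":-0.43,"tz":-0.1,"wx":0,"wy":0,"wz":-104},
    {"tx":0.252,"ty":-0.43,"tz":-0.1,"wx":0,"wy":0,"wz":-104},
    {"tx":0.252,"ty":-0.43,"tz":-0.1,"wx":0,"wy":0,"wz":-104},
    {"tx":0.252,"ty":-0.43,"tz":-0.1,"wx":0,"wy":0,"wz":-104},
    {"tx":0.252,"ty":-0.43,"tz":-0.1,"wx":0,"wy":0,"wz":-104},
    {"tx":0.252,"ty":-0.43,"tz":-0.1,"wx":0,"wy":0,"wz":-104},
    {"tx":0.252,"ty":-0.43,"tz":-0.1,"wx":0,"wy":0,"wz":-104}
  ]
}}

```text
time: 1.7
ee_pos: [0.4175, 0.1471, 0.3048]
tool_rot: [2.718, 1.576, 0.0]
wrist_force: [-0.3, -0.0, 0.6]
width: 0.0199
grasp_force: 0.0
```

Call:
{"method": "servo_tool", "body": {
  "increments": [
    {"tx":0,"ty":0,"tz":-0.045,"wx":0,"wy":0,"wz":0},
    {"tx":0,"ty":0,"tz":-0.085,"wx":0,"wy":0,"wz":0},
    {"tx":0,"ty":0,"tz":-0.112,"wx":0,"wy":0,"wz":0},
    {"tx":0,"ty":0,"tz":-0.126,"wx":0,"wy":0,"wz":0},
    {"tx":0,"ty":0,"tz":-0.126,"wx":0,"wy":0,"wz":0},
    {"tx":0,"ty":-0.004,"tz":-0.126,"wx":0,"wy":0,"wz":0},
    {"tx":0,"ty":-0.008,"tz":-0.126,"wx":0,"wy":0,"wz":0},
    {"tx":0,"ty":-0.012,"tz":-0.126,"wx":0,"wy":0,"wz":0},
    {"tx":0,"ty":-0.016,"tz":-0.126,"wx":0,"wy":0,"wz":0},
    {"tx":0,"ty":-0.021,"tz":-0.126,"wx":0,"wy":0,"wz":0},
    {"tx":0,"ty":-0.027,"tz":-0.126,"wx":0,"wy":0,"wz":2},
    {"tx":0,"ty":-0.034,"tz":-0.126,"wx":0,"wy":0,"wz":4},
    {"tx":0,"ty":-0.041,"tz":-0.126,"wx":0,"wy":0,"wz":6},
    {"tx":0,"ty":-0.049,"tz":-0.126,"wx":0,"wy":0,"wz":8},
    {"tx":0,"ty":-0.057,"tz":-0.126,"wx":0,"wy":0,"wz":10},
    {"tx":0,"ty":-0.065,"tz":-0.126,"wx":0,"wy":0,"wz":12},
    {"tx":0,"ty":-0.073,"tz":-0.126,"wx":0,"wy":0,"wz":14},
    {"tx":0,"ty":-0.08,"tz":-0.126,"wx":0,"wy":0,"wz":16},
    {"tx":0,"ty":-0.085,"tz":-0.126,"wx":0,"wy":0,"wz":18},
    {"tx":0,"ty":-0.088,"tz":-0.126,"wx":0,"wy":0,"wz":20}
  ]
}}

```text
time: 3.7
ee_pos: [0.4177, 0.058, 0.1789]
tool_rot: [2.406, 2.02, 0.0]
wrist_force: [0.4, -0.3, -1.0]
width: 0.0201
grasp_force: 0.0
```

Run:
```python
from h import *
c=read_camera('top'); cv2.imwrite('pics/t2.png',cv2.resize(c['pixels'][160:340,170:510,::-1],None,fx=2.35,fy=2.35))
for k in browns(c):
    x,y,w,h=cv2.boundingRect(k)
    if y<140: continue
    m=cv2.moments(k); print(cv2.contourArea(k),ray(c,[m['m10']/m['m00'],m['m01']/m['m00']],.012))
c=read_camera('wrist'); cv2.imwrite('pics/w2.png',c['pixels'][:,:,::-1])
for k in browns(c):
    m=cv2.moments(k); print('w',cv2.contourArea(k),ray(c,[m['m10']/m['m00'],m['m01']/m['m00']],.012))
```

```text
82.5 [[0.39921178 0.02103872]]
1119.5 [[0.39019418 0.31209894]]
473.0 [[0.50103297 0.20789168]]
273.5 [[0.62202752 0.07842105]]
88.0 [[0.62140506 0.32570061]]
w 7290.5 [[0.41229106 0.02569242]]
w 13830.0 [[0.51462146 0.09228516]]
```

View pics/w2.png

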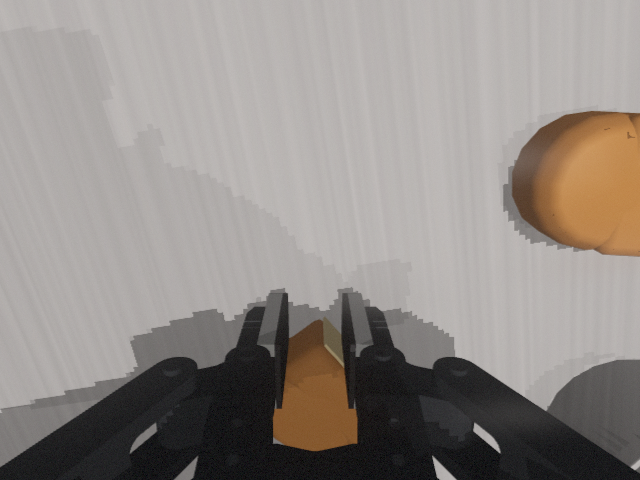

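The wrist view shows end C ahead of the fingers, with its corner seated in the gap at about (320,340) and nothing gripped. B is untouched at (590,180). I'll continue pushing into the pan.

Call:
{"method": "servo_tool", "body": {
  "increments": [
    {"tx":0,"ty":-0.004,"tz":0,"wx":0,"wy":0,"wz":0},
    {"tx":0,"ty":-0.01,"tz":0,"wx":0,"wy":0,"wz":0},
    {"tx":0,"ty":-0.018,"tz":0,"wx":0,"wy":0,"wz":1},
    {"tx":0.001,"ty":-0.027,"tz":0,"wx":0,"wy":0,"wz":2},
    {"tx":0.001,"ty":-0.036,"tz":0,"wx":0,"wy":0,"wz":3},
    {"tx":0.001,"ty":-0.045,"tz":0,"wx":0,"wy":0,"wz":4},
    {"tx":0.002,"ty":-0.054,"tz":0,"wx":0,"wy":0,"wz":5},
    {"tx":0.002,"ty":-0.063,"tz":0,"wx":0,"wy":0,"wz":6},
    {"tx":0.002,"ty":-0.072,"tz":0,"wx":0,"wy":0,"wz":7},
    {"tx":0.003,"ty":-0.081,"tz":0,"wx":0,"wy":0,"wz":8},
    {"tx":0.003,"ty":-0.09,"tz":0,"wx":0,"wy":0,"wz":9},
    {"tx":0.003,"ty":-0.099,"tz":0,"wx":0,"wy":0,"wz":10},
    {"tx":0.004,"ty":-0.108,"tz":0,"wx":0,"wy":0,"wz":10},
    {"tx":0.004,"ty":-0.117,"tz":0,"wx":0,"wy":0,"wz":10},
    {"tx":0.005,"ty":-0.126,"tz":0,"wx":0,"wy":0,"wz":10},
    {"tx":0.005,"ty":-0.135,"tz":0,"wx":0,"wy":0,"wz":10},
    {"tx":0.006,"ty":-0.144,"tz":0,"wx":0,"wy":0,"wz":10},
    {"tx":0.006,"ty":-0.151,"tz":0,"wx":0,"wy":0,"wz":10},
    {"tx":0.006,"ty":-0.156,"tz":0,"wx":0,"wy":0,"wz":10},
    {"tx":0.006,"ty":-0.158,"tz":0,"wx":0,"wy":0,"wz":10}
  ]
}}

```text
time: 5.8
ee_pos: [0.4237, -0.0998, 0.1787]
tool_rot: [-2.223, -2.22, 0.0]
wrist_force: [-0.2, 0.1, 0.6]
width: 0.0197
grasp_force: 0.1
```

```bash
cat > look.py <<'E'
from h import *
for n in ['top','wrist','scene']:
    c=read_camera(n)
    for k in browns(c):
        m=cv2.moments(k); p=ray(c,[m['m10']/m['m00'],m['m01']/m['m00']],.012)[0]
        if p[0]<.68 and p[1]<.27 and p[0]>.3: print(n,cv2.contourArea(k),p.round(3))
E
python3 look.py
```

```text
top 479.0 [0.501 0.208]
top 315.0 [0.514 0.093]
top 272.5 [0.622 0.078]
wrist 7269.5 [ 0.424 -0.132]
scene 350.5 [ 0.427 -0.131]
scene 238.0 [0.623 0.084]
scene 171.5 [0.514 0.099]
scene 270.0 [0.503 0.214]
```

Call:
{"method": "servo_tool", "body": {
  "increments": [
    {"tx":0,"ty":-0.004,"tz":0,"wx":0,"wy":0,"wz":0},
    {"tx":0,"ty":-0.011,"tz":0,"wx":0,"wy":0,"wz":-1},
    {"tx":0,"ty":-0.02,"tz":0,"wx":0,"wy":0,"wz":-2},
    {"tx":0,"ty":-0.029,"tz":0,"wx":0,"wy":0,"wz":-3},
    {"tx":0,"ty":-0.038,"tz":0,"wx":0,"wy":0,"wz":-4},
    {"tx":0,"ty":-0.047,"tz":0,"wx":0,"wy":0,"wz":-5},
    {"tx":0,"ty":-0.056,"tz":0,"wx":0,"wy":0,"wz":-5},
    {"tx":0,"ty":-0.065,"tz":0,"wx":0,"wy":0,"wz":-5},
    {"tx":0,"ty":-0.074,"tz":0,"wx":0,"wy":0,"wz":-5},
    {"tx":0,"ty":-0.083,"tz":0,"wx":0,"wy":0,"wz":-5},
    {"tx":0,"ty":-0.092,"tz":0,"wx":0,"wy":0,"wz":-5},
    {"tx":0,"ty":-0.098,"tz":0,"wx":0,"wy":0,"wz":-5},
    {"tx":0,"ty":-0.102,"tz":0,"wx":0,"wy":0,"wz":-5},
    {"tx":0,"ty":-0.104,"tz":0,"wx":0,"wy":0,"wz":-5},
    {"tx":0,"ty":-0.1,"tz":0,"wx":0,"wy":0,"wz":-5},
    {"tx":0.001,"ty":-0.092,"tz":0,"wx":0,"wy":0,"wz":-5},
    {"tx":0.002,"ty":-0.08,"tz":0,"wx":0,"wy":0,"wz":-5},
    {"tx":0.003,"ty":-0.065,"tz":0,"wx":0,"wy":0,"wz":-5},
    {"tx":0.003,"ty":-0.06,"tz":0.04,"wx":0,"wy":0,"wz":-5},
    {"tx":0.003,"ty":-0.05,"tz":0.08,"wx":0,"wy":0,"wz":-5}
  ]
}}

```text
time: 7.95
ee_pos: [0.4257, -0.1473, 0.2581]
tool_rot: [-2.313, -2.12, 0.002]
wrist_force: [2.1, -0.5, 0.2]
width: 0.02
grasp_force: 0.0
```

```bash
python3 look.py
```

```text
top 92.0 [ 0.407 -0.236]
top 478.0 [0.501 0.208]
top 315.0 [0.514 0.093]
top 265.5 [0.623 0.078]
wrist 104.0 [ 0.439 -0.222]
wrist 3432.0 [ 0.422 -0.237]
scene 402.0 [ 0.424 -0.235]
scene 235.5 [0.623 0.084]
scene 170.5 [0.514 0.099]
scene 265.5 [0.503 0.214]
```

C lies wholly inside the pan at about (0.424,−0.236). Next is A.

Call:
{"method": "servo_tool", "body": {
  "increments": [
    {"tx":0.03,"ty":0.04,"tz":0,"wx":0,"wy":0,"wz":-2},
    {"tx":0.06,"ty":0.08,"tz":0,"wx":0,"wy":0,"wz":-4},
    {"tx":0.09,"ty":0.12,"tz":0,"wx":0,"wy":0,"wz":-6},
    {"tx":0.12,"ty":0.16,"tz":0,"wx":0,"wy":0,"wz":-8},
    {"tx":0.15,"ty":0.2,"tz":0,"wx":0,"wy":0,"wz":-10},
    {"tx":0.18,"ty":0.24,"tz":0,"wx":0,"wy":0,"wz":-10},
    {"tx":0.2,"ty":0.265,"tz":0,"wx":0,"wy":0,"wz":-10},
    {"tx":0.207,"ty":0.274,"tz":0,"wx":0,"wy":0,"wz":-10},
    {"tx":0.207,"ty":0.274,"tz":0,"wx":0,"wy":0,"wz":-10},
    {"tx":0.207,"ty":0.274,"tz":-0.03,"wx":0,"wy":0,"wz":-10},
    {"tx":0.207,"ty":0.274,"tz":-0.06,"wx":0,"wy":0,"wz":-10},
    {"tx":0.207,"ty":0.274,"tz":-0.08,"wx":0,"wy":0,"wz":-10},
    {"tx":0.207,"ty":0.274,"tz":-0.08,"wx":0,"wy":0,"wz":-10}
  ]
}}

```text
time: 9.4
ee_pos: [0.6318, 0.1232, 0.1757]
tool_rot: [-2.493, -1.909, 0.006]
wrist_force: [-0.3, 0.1, 0.4]
width: 0.02
grasp_force: 0.0
```

```bash
python3 look.py
```

```text
top 336.5 [ 0.42  -0.234]
wrist 3039.0 [0.518 0.109]
wrist 5683.0 [0.623 0.087]
scene 401.0 [ 0.424 -0.235]
scene 321.0 [0.624 0.078]
scene 196.0 [0.515 0.095]
scene 324.5 [0.504 0.21 ]
```

Call:
{"method": "servo_tool", "body": {
  "increments": [
    {"tx":-0.001,"ty":-0.004,"tz":0.002,"wx":0,"wy":0,"wz":0},
    {"tx":-0.002,"ty":-0.008,"tz":0.002,"wx":0,"wy":0,"wz":0},
    {"tx":-0.003,"ty":-0.012,"tz":0.002,"wx":0,"wy":0,"wz":0},
    {"tx":-0.004,"ty":-0.016,"tz":0.002,"wx":0,"wy":0,"wz":0},
    {"tx":-0.005,"ty":-0.02,"tz":0.002,"wx":0,"wy":0,"wz":0},
    {"tx":-0.007,"ty":-0.026,"tz":0.002,"wx":0,"wy":0,"wz":0},
    {"tx":-0.009,"ty":-0.033,"tz":0.002,"wx":0,"wy":0,"wz":0},
    {"tx":-0.011,"ty":-0.041,"tz":0.002,"wx":0,"wy":0,"wz":0},
    {"tx":-0.013,"ty":-0.049,"tz":0.002,"wx":0,"wy":0,"wz":0},
    {"tx":-0.015,"ty":-0.057,"tz":0.002,"wx":0,"wy":0,"wz":0},
    {"tx":-0.017,"ty":-0.065,"tz":0.002,"wx":0,"wy":0,"wz":0},
    {"tx":-0.019,"ty":-0.073,"tz":0.002,"wx":0,"wy":0,"wz":0},
    {"tx":-0.022,"ty":-0.082,"tz":0.002,"wx":0,"wy":0,"wz":0},
    {"tx":-0.024,"ty":-0.09,"tz":0.002,"wx":0,"wy":0,"wz":0},
    {"tx":-0.026,"ty":-0.098,"tz":0.002,"wx":0,"wy":0,"wz":0},
    {"tx":-0.028,"ty":-0.106,"tz":0.002,"wx":0,"wy":0,"wz":0},
    {"tx":-0.03,"ty":-0.114,"tz":0.002,"wx":0,"wy":0,"wz":0},
    {"tx":-0.032,"ty":-0.12,"tz":0.002,"wx":0,"wy":0,"wz":0},
    {"tx":-0.033,"ty":-0.124,"tz":0.002,"wx":0,"wy":0,"wz":0},
    {"tx":-0.033,"ty":-0.126,"tz":0.002,"wx":0,"wy":0,"wz":0}
  ]
}}

```text
time: 11.55
ee_pos: [0.6006, -0.0017, 0.1807]
tool_rot: [-2.493, -1.911, 0.0]
wrist_force: [-0.6, 0.3, -0.3]
width: 0.02
grasp_force: 0.0
```

```bash
python3 look.py
```

```text
top 336.0 [ 0.42  -0.234]
top 478.0 [0.501 0.208]
wrist 7526.5 [ 0.592 -0.034]
wrist 1289.0 [0.537 0.088]
wrist 2505.5 [0.523 0.084]
scene 402.0 [ 0.424 -0.235]
scene 371.0 [ 0.595 -0.035]
```

Call:
{"method": "servo_tool", "body": {
  "increments": [
    {"tx":-0.001,"ty":-0.004,"tz":-0.001,"wx":0,"wy":0,"wz":0},
    {"tx":-0.003,"ty":-0.011,"tz":-0.001,"wx":0,"wy":0,"wz":0},
    {"tx":-0.005,"ty":-0.02,"tz":-0.001,"wx":0,"wy":0,"wz":1},
    {"tx":-0.007,"ty":-0.03,"tz":-0.001,"wx":0,"wy":0,"wz":1},
    {"tx":-0.009,"ty":-0.04,"tz":-0.001,"wx":0,"wy":0,"wz":2},
    {"tx":-0.011,"ty":-0.05,"tz":-0.001,"wx":0,"wy":0,"wz":2},
    {"tx":-0.013,"ty":-0.06,"tz":-0.001,"wx":0,"wy":0,"wz":3},
    {"tx":-0.015,"ty":-0.07,"tz":-0.001,"wx":0,"wy":0,"wz":3},
    {"tx":-0.017,"ty":-0.08,"tz":-0.001,"wx":0,"wy":0,"wz":4},
    {"tx":-0.019,"ty":-0.09,"tz":-0.001,"wx":0,"wy":0,"wz":4},
    {"tx":-0.021,"ty":-0.1,"tz":-0.001,"wx":0,"wy":0,"wz":5},
    {"tx":-0.023,"ty":-0.11,"tz":-0.001,"wx":0,"wy":0,"wz":5},
    {"tx":-0.025,"ty":-0.12,"tz":-0.001,"wx":0,"wy":0,"wz":5},
    {"tx":-0.026,"ty":-0.13,"tz":-0.001,"wx":0,"wy":0,"wz":5},
    {"tx":-0.027,"ty":-0.138,"tz":-0.001,"wx":0,"wy":0,"wz":5},
    {"tx":-0.028,"ty":-0.144,"tz":-0.001,"wx":0,"wy":0,"wz":5},
    {"tx":-0.028,"ty":-0.148,"tz":-0.001,"wx":0,"wy":0,"wz":5},
    {"tx":-0.028,"ty":-0.15,"tz":-0.001,"wx":0,"wy":0,"wz":5}
  ]
}}

```text
time: 13.5
ee_pos: [0.5727, -0.1517, 0.1797]
tool_rot: [2.407, 2.018, 0.0]
wrist_force: [-0.6, 0.2, 0.0]
width: 0.0199
grasp_force: 0.0
```

```bash
python3 look.py; python3 -c "
from h import *
c=read_camera('scene'); cv2.imwrite('pics/s3.png',cv2.resize(c['pixels'][140:440,120:520,::-1],None,fx=2,fy=2))"
```

```text
top 479.0 [0.501 0.208]
top 315.0 [0.514 0.093]
wrist 7475.5 [ 0.567 -0.184]
scene 476.5 [ 0.57  -0.185]
scene 402.0 [ 0.424 -0.235]
scene 202.5 [0.515 0.095]
scene 307.0 [0.504 0.211]
```

View pics/s3.png

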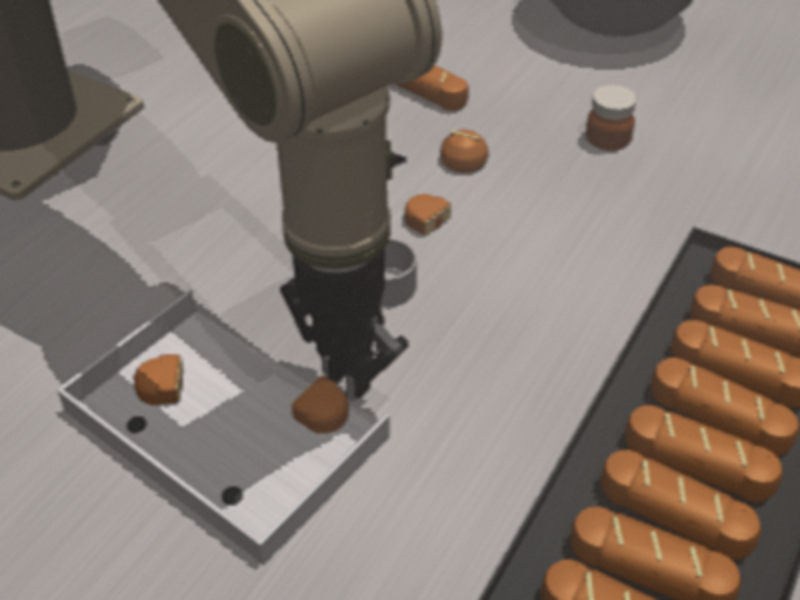

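The scene view shows C well inside the pan at (160,378). A is at the mouth at (320,405) with the fingers behind it, and the cutter and bun are untouched. A needs about 55 mm more.

Call:
{"method": "servo_tool", "body": {
  "increments": [
    {"tx":-0.001,"ty":-0.004,"tz":-0.001,"wx":0,"wy":0,"wz":0},
    {"tx":-0.001,"ty":-0.011,"tz":-0.001,"wx":0,"wy":0,"wz":0},
    {"tx":-0.002,"ty":-0.02,"tz":-0.001,"wx":0,"wy":0,"wz":0},
    {"tx":-0.003,"ty":-0.029,"tz":-0.001,"wx":0,"wy":0,"wz":0},
    {"tx":-0.004,"ty":-0.038,"tz":-0.001,"wx":0,"wy":0,"wz":0},
    {"tx":-0.005,"ty":-0.046,"tz":-0.001,"wx":0,"wy":0,"wz":0},
    {"tx":-0.006,"ty":-0.052,"tz":-0.001,"wx":0,"wy":0,"wz":0},
    {"tx":-0.006,"ty":-0.055,"tz":-0.001,"wx":0,"wy":0,"wz":0},
    {"tx":-0.006,"ty":-0.056,"tz":-0.001,"wx":0,"wy":0,"wz":0},
    {"tx":-0.006,"ty":-0.053,"tz":-0.001,"wx":0,"wy":0,"wz":0},
    {"tx":-0.005,"ty":-0.045,"tz":0,"wx":0,"wy":0,"wz":0},
    {"tx":-0.004,"ty":-0.033,"tz":0,"wx":0,"wy":0,"wz":0},
    {"tx":-0.003,"ty":-0.022,"tz":0.002,"wx":0,"wy":0,"wz":0},
    {"tx":-0.003,"ty":-0.015,"tz":0.03,"wx":0,"wy":0,"wz":0},
    {"tx":-0.003,"ty":-0.01,"tz":0.07,"wx":0,"wy":0,"wz":0},
    {"tx":-0.003,"ty":-0.01,"tz":0.1,"wx":0,"wy":0,"wz":0},
    {"tx":-0.003,"ty":-0.01,"tz":0.1,"wx":0,"wy":0,"wz":0}
  ]
}}

```text
time: 15.4
ee_pos: [0.5719, -0.1606, 0.286]
tool_rot: [2.399, 2.015, 0.008]
wrist_force: [1.3, 0.5, 0.8]
width: 0.0199
grasp_force: 0.0
```

```bash
python3 look.py
```

```text
top 479.0 [0.501 0.208]
top 315.0 [0.514 0.093]
wrist 310.0 [ 0.439 -0.222]
wrist 2018.5 [ 0.414 -0.234]
wrist 3412.0 [ 0.56  -0.239]
scene 522.0 [ 0.563 -0.241]
scene 410.5 [ 0.424 -0.235]
scene 176.5 [0.514 0.099]
scene 295.5 [0.503 0.211]
```

A is inside at (0.561,−0.240). Last is B, going around the cutter on the near side.

Call:
{"method": "servo_tool", "body": {
  "increments": [
    {"tx":-0.003,"ty":0.04,"tz":0,"wx":0,"wy":0,"wz":-4},
    {"tx":-0.007,"ty":0.085,"tz":0,"wx":0,"wy":0,"wz":-8},
    {"tx":-0.011,"ty":0.13,"tz":0,"wx":0,"wy":0,"wz":-12},
    {"tx":-0.015,"ty":0.175,"tz":0,"wx":0,"wy":0,"wz":-16},
    {"tx":-0.019,"ty":0.22,"tz":0,"wx":0,"wy":0,"wz":-20},
    {"tx":-0.022,"ty":0.26,"tz":0,"wx":0,"wy":0,"wz":-24},
    {"tx":-0.025,"ty":0.285,"tz":0,"wx":0,"wy":0,"wz":-28},
    {"tx":-0.025,"ty":0.295,"tz":0,"wx":0,"wy":0,"wz":-28},
    {"tx":-0.025,"ty":0.295,"tz":0,"wx":0,"wy":0,"wz":-28},
    {"tx":-0.025,"ty":0.295,"tz":-0.035,"wx":0,"wy":0,"wz":-28},
    {"tx":-0.025,"ty":0.295,"tz":-0.07,"wx":0,"wy":0,"wz":-28},
    {"tx":-0.025,"ty":0.295,"tz":-0.09,"wx":0,"wy":0,"wz":-28},
    {"tx":-0.025,"ty":0.295,"tz":-0.1,"wx":0,"wy":0,"wz":-28},
    {"tx":-0.025,"ty":0.295,"tz":-0.1,"wx":0,"wy":0,"wz":-28}
  ]
}}

```text
time: 16.95
ee_pos: [0.5439, 0.1324, 0.1777]
tool_rot: [-2.824, -1.375, 0.006]
wrist_force: [-0.0, -0.3, 0.4]
width: 0.02
grasp_force: 0.0
```

```bash
python3 look.py
```

```text
top 336.5 [ 0.42  -0.234]
top 226.5 [0.509 0.209]
top 127.5 [0.522 0.101]
top 294.5 [ 0.561 -0.24 ]
wrist 5586.0 [0.521 0.101]
wrist 21617.0 [0.504 0.208]
scene 518.5 [ 0.563 -0.241]
scene 403.0 [ 0.424 -0.235]
scene 170.0 [0.514 0.099]
```

Call:
{"method": "servo_tool", "body": {
  "increments": [
    {"tx":-0.003,"ty":-0.004,"tz":0.001,"wx":0,"wy":0,"wz":0},
    {"tx":-0.005,"ty":-0.007,"tz":0.001,"wx":0,"wy":0,"wz":0},
    {"tx":-0.008,"ty":-0.01,"tz":0.001,"wx":0,"wy":0,"wz":0},
    {"tx":-0.01,"ty":-0.013,"tz":0.001,"wx":0,"wy":0,"wz":0},
    {"tx":-0.013,"ty":-0.016,"tz":0.001,"wx":0,"wy":0,"wz":0},
    {"tx":-0.015,"ty":-0.02,"tz":0.001,"wx":0,"wy":0,"wz":0},
    {"tx":-0.018,"ty":-0.024,"tz":0.001,"wx":0,"wy":0,"wz":0},
    {"tx":-0.022,"ty":-0.028,"tz":0.001,"wx":0,"wy":0,"wz":0},
    {"tx":-0.026,"ty":-0.033,"tz":0.001,"wx":0,"wy":0,"wz":0},
    {"tx":-0.03,"ty":-0.038,"tz":0.001,"wx":0,"wy":0,"wz":0},
    {"tx":-0.034,"ty":-0.043,"tz":0.001,"wx":0,"wy":0,"wz":0},
    {"tx":-0.038,"ty":-0.048,"tz":0.001,"wx":0,"wy":0,"wz":0},
    {"tx":-0.041,"ty":-0.052,"tz":0.001,"wx":0,"wy":0,"wz":0},
    {"tx":-0.043,"ty":-0.055,"tz":0.001,"wx":0,"wy":0,"wz":0},
    {"tx":-0.044,"ty":-0.056,"tz":0.001,"wx":0,"wy":0,"wz":0}
  ]
}}

```text
time: 18.6
ee_pos: [0.5005, 0.0773, 0.1807]
tool_rot: [2.824, 1.376, 0.0]
wrist_force: [1.1, -0.5, 0.4]
width: 0.0202
grasp_force: 0.1
```

```bash
python3 look.py; python3 -c "
from h import *
c=read_camera('wrist'); cv2.imwrite('pics/w3.png',c['pixels'][:,:,::-1])"
```

```text
top 338.0 [ 0.42  -0.234]
top 280.0 [0.477 0.051]
top 93.5 [0.503 0.227]
top 291.5 [ 0.561 -0.24 ]
wrist 7535.0 [0.481 0.051]
wrist 13173.0 [0.5   0.195]
scene 519.5 [ 0.563 -0.241]
scene 402.0 [ 0.424 -0.235]
scene 197.5 [0.479 0.055]
scene 315.0 [0.504 0.21 ]
```

View pics/w3.png

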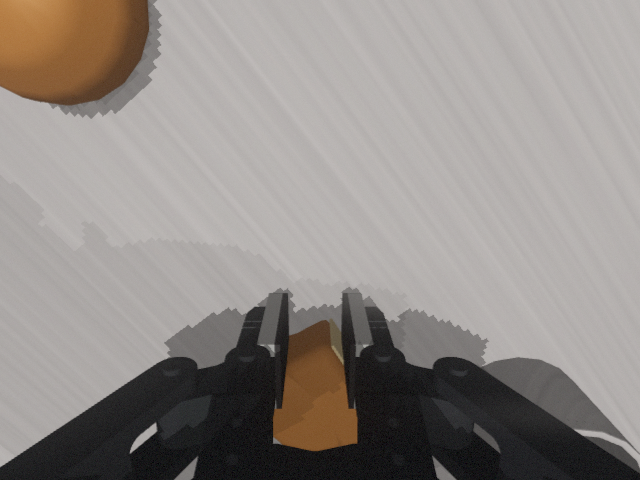

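The wrist view shows B seated against the fingers at (320,390), with the bun behind at top left. I'll steer it around the cutter.

Call:
{"method": "servo_tool", "body": {
  "increments": [
    {"tx":-0.002,"ty":-0.003,"tz":0,"wx":0,"wy":0,"wz":0},
    {"tx":-0.006,"ty":-0.007,"tz":0,"wx":0,"wy":0,"wz":0},
    {"tx":-0.01,"ty":-0.012,"tz":0,"wx":0,"wy":0,"wz":0},
    {"tx":-0.015,"ty":-0.018,"tz":0,"wx":0,"wy":0,"wz":0},
    {"tx":-0.02,"ty":-0.024,"tz":0,"wx":0,"wy":0,"wz":3},
    {"tx":-0.026,"ty":-0.03,"tz":0,"wx":0,"wy":0,"wz":6},
    {"tx":-0.031,"ty":-0.036,"tz":0,"wx":0,"wy":0,"wz":10},
    {"tx":-0.036,"ty":-0.042,"tz":0,"wx":0,"wy":0,"wz":14},
    {"tx":-0.04,"ty":-0.049,"tz":0,"wx":0,"wy":0,"wz":18},
    {"tx":-0.044,"ty":-0.056,"tz":0,"wx":0,"wy":0,"wz":22},
    {"tx":-0.047,"ty":-0.063,"tz":0,"wx":0,"wy":0,"wz":25},
    {"tx":-0.048,"ty":-0.067,"tz":0,"wx":0,"wy":0,"wz":27},
    {"tx":-0.049,"ty":-0.069,"tz":0,"wx":0,"wy":0,"wz":28}
  ]
}}

```text
time: 20.1
ee_pos: [0.4512, 0.008, 0.1807]
tool_rot: [-2.407, -2.019, 0.0]
wrist_force: [0.3, -0.1, 0.5]
width: 0.0199
grasp_force: 0.1
```

```bash
python3 look.py
```

```text
top 336.5 [ 0.42  -0.234]
top 98.0 [ 0.432 -0.028]
top 479.0 [0.501 0.208]
top 294.5 [ 0.561 -0.24 ]
wrist 7515.0 [ 0.446 -0.024]
scene 520.0 [ 0.563 -0.241]
scene 402.0 [ 0.424 -0.235]
scene 270.0 [ 0.446 -0.023]
scene 281.0 [0.503 0.213]
```

Call:
{"method": "servo_tool", "body": {
  "increments": [
    {"tx":-0.001,"ty":-0.004,"tz":0,"wx":0,"wy":0,"wz":2},
    {"tx":-0.003,"ty":-0.01,"tz":0,"wx":0,"wy":0,"wz":6},
    {"tx":-0.005,"ty":-0.018,"tz":0,"wx":0,"wy":0,"wz":10},
    {"tx":-0.0055,"ty":-0.026,"tz":0,"wx":0,"wy":0,"wz":14},
    {"tx":-0.0055,"ty":-0.034,"tz":0,"wx":0,"wy":0,"wz":17},
    {"tx":-0.005,"ty":-0.042,"tz":0,"wx":0,"wy":0,"wz":20},
    {"tx":-0.004,"ty":-0.05,"tz":0,"wx":0,"wy":0,"wz":22},
    {"tx":-0.002,"ty":-0.059,"tz":0,"wx":0,"wy":0,"wz":24},
    {"tx":0,"ty":-0.068,"tz":0,"wx":0,"wy":0,"wz":24},
    {"tx":0.002,"ty":-0.077,"tz":0,"wx":0,"wy":0,"wz":24},
    {"tx":0.004,"ty":-0.086,"tz":0,"wx":0,"wy":0,"wz":24},
    {"tx":0.006,"ty":-0.095,"tz":0,"wx":0,"wy":0,"wz":24},
    {"tx":0.009,"ty":-0.104,"tz":0,"wx":0,"wy":0,"wz":24},
    {"tx":0.011,"ty":-0.113,"tz":0,"wx":0,"wy":0,"wz":24},
    {"tx":0.013,"ty":-0.12,"tz":0,"wx":0,"wy":0,"wz":24},
    {"tx":0.014,"ty":-0.124,"tz":0,"wx":0,"wy":0,"wz":24},
    {"tx":0.014,"ty":-0.125,"tz":0,"wx":0,"wy":0,"wz":24}
  ]
}}

```text
time: 21.95
ee_pos: [0.4658, -0.1168, 0.1807]
tool_rot: [1.935, 2.474, 0.0]
wrist_force: [-0.2, -0.1, 0.3]
width: 0.0201
grasp_force: 0.1
```

```bash
python3 look.py
```

```text
top 192.5 [ 0.42  -0.226]
top 479.0 [0.501 0.208]
wrist 7420.0 [ 0.474 -0.149]
scene 519.5 [ 0.563 -0.241]
scene 402.0 [ 0.424 -0.235]
scene 382.5 [ 0.476 -0.147]
scene 259.0 [0.503 0.215]
```

Call:
{"method": "servo_tool", "body": {
  "increments": [
    {"tx":0.001,"ty":-0.004,"tz":0,"wx":0,"wy":0,"wz":0},
    {"tx":0.003,"ty":-0.011,"tz":0,"wx":0,"wy":0,"wz":0},
    {"tx":0.005,"ty":-0.02,"tz":0,"wx":0,"wy":0,"wz":0},
    {"tx":0.007,"ty":-0.029,"tz":0,"wx":0,"wy":0,"wz":0},
    {"tx":0.009,"ty":-0.038,"tz":0,"wx":0,"wy":0,"wz":0},
    {"tx":0.011,"ty":-0.047,"tz":0,"wx":0,"wy":0,"wz":0},
    {"tx":0.013,"ty":-0.056,"tz":0,"wx":0,"wy":0,"wz":0},
    {"tx":0.015,"ty":-0.064,"tz":0,"wx":0,"wy":0,"wz":0},
    {"tx":0.017,"ty":-0.072,"tz":0,"wx":0,"wy":0,"wz":0},
    {"tx":0.018,"ty":-0.077,"tz":0,"wx":0,"wy":0,"wz":0},
    {"tx":0.018,"ty":-0.079,"tz":0,"wx":0,"wy":0,"wz":0},
    {"tx":0.018,"ty":-0.077,"tz":0,"wx":0,"wy":0,"wz":0},
    {"tx":0.016,"ty":-0.069,"tz":0,"wx":0,"wy":0,"wz":0},
    {"tx":0.013,"ty":-0.057,"tz":0,"wx":0,"wy":0,"wz":0},
    {"tx":0.01,"ty":-0.045,"tz":0,"wx":0,"wy":0,"wz":0},
    {"tx":0.008,"ty":-0.035,"tz":0.03,"wx":0,"wy":0,"wz":0},
    {"tx":0.008,"ty":-0.02,"tz":0.07,"wx":0,"wy":0,"wz":0},
    {"tx":0.008,"ty":0,"tz":0.11,"wx":0,"wy":0,"wz":0},
    {"tx":0.008,"ty":0.04,"tz":0.15,"wx":0,"wy":0,"wz":0},
    {"tx":0.008,"ty":0.08,"tz":0.16,"wx":0,"wy":0,"wz":0}
  ]
}}

```text
time: 24.1
ee_pos: [0.474, -0.0351, 0.345]
tool_rot: [1.933, 2.469, 0.004]
wrist_force: [0.6, 0.2, -0.5]
width: 0.02
grasp_force: 0.0
```

Call:
{"method": "servo_tool", "body": {
  "increments": [
    {"tx":0,"ty":0.05,"tz":0.02,"wx":0,"wy":0,"wz":0},
    {"tx":0,"ty":0.1,"tz":0.05,"wx":0,"wy":0,"wz":0},
    {"tx":0,"ty":0.15,"tz":0.06,"wx":0,"wy":0,"wz":0},
    {"tx":0,"ty":0.2,"tz":0.06,"wx":0,"wy":0,"wz":0},
    {"tx":0,"ty":0.22,"tz":0.06,"wx":0,"wy":0,"wz":0},
    {"tx":0,"ty":0.22,"tz":0.06,"wx":0,"wy":0,"wz":0}
  ]
}}

```text
time: 24.7
ee_pos: [0.4721, 0.1881, 0.4008]
tool_rot: [-1.927, -2.48, -0.002]
wrist_force: [-0.3, -1.2, -0.6]
width: 0.0199
grasp_force: 0.0
```

```bash
python3 look.py; python3 -c "
from h import *
c=read_camera('top'); cv2.imwrite('pics/t9.png',c['pixels'][:,:,::-1]);print(r.state()['time'])"
```

```text
top 337.0 [ 0.42  -0.234]
top 320.5 [ 0.49  -0.225]
top 295.5 [ 0.561 -0.24 ]
wrist 3254.0 [0.504 0.207]
scene 520.5 [ 0.563 -0.241]
scene 440.5 [ 0.494 -0.226]
scene 403.0 [ 0.424 -0.235]
scene 274.5 [0.503 0.214]
24.9
```

View pics/t9.png

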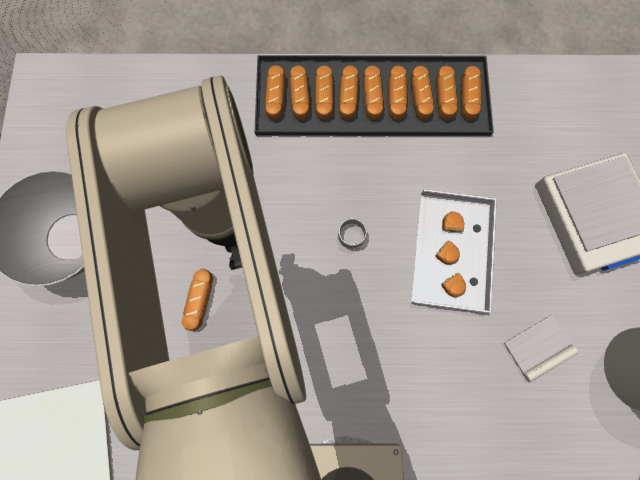

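All three ends lie inside the pan at (453,222), (449,253) and (455,286). The cutter is still at (352,234), and the bun and roll haven't moved. The arm is clear, so I'm handing in.

```bash
python3 -c "
from rig import r
print(r.close_job())"
```

```text
the job is handed in; nothing more can be done
None
```

I swept all three roll ends into the crumb pan with the fingertips and handed the job in at about 25 s; the bun, cutter and whole roll were seen unmoved, and the jar, hidden behind the arm in the last picture, was never approached.

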